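# Wedge a blank and wind it under the punch

## Task

Clamp the aluminium blank in the sliding table of the hand-wound punch: take the pale wooden wedge from its rack, stand it in the narrow slot beside the blank and tap it down until the blank is pressed hard against the opposite jaw and the wedge goes no further. Then wind the crank clockwise by its red grip, tool leaning with the grip to clear the lamp above it, until the middle of the blank is directly under the punch point, let go of the grip, and push the black-knobbed lock lever all the way over, away from the robot. Leave everything else where it is.

Things in the scene. Friction and masses are not known exactly. Their poses are not given: they have to be found in the camera images.
- machine: Green hand-wound feed table fixed to the bench: bed 160 mm (x) by 360 mm (y), rails up to 40 mm high. Origin on the bench under the bed; z up, x away from the robot across the bed, y along the bed ('machine axes'). The sliding table starts at the +y end and moves towards -y; crank at the -y end; lock lever on a ledge at the -x side.
- pocket (a point): Centre of the clamping pocket's floor on the sliding table (moves with it; machine axes), 60 mm above the bench. A fixed blue jaw, 56 mm tall, 120 mm long in x, has its upright face at y = -18 mm. On the +y side a second blue jaw of that size has a sloping face, at y = 30 mm + (z - 6 mm)/6.
- blank_centre (a point): Centre (half-way up) of the aluminium blank, a block 100 mm (x) by 36 mm (y) by 56 mm tall, 0.5 kg, with yellow centre lines, standing loose in the pocket, its top level with the jaws. Axes as the machine's. It starts 2 to 3 mm from the fixed jaw; pressed against the jaw its centre is at y = 0 of the pocket.
- slot (a point): Middle of the mouth of the wedge's slot, between the blank's +y face and the sloping jaw, level with their tops (56 mm above the pocket floor); moves with the sliding table. Machine axes. The slot is about 18 mm wide here at the start and narrows downwards. Pushed down with 10 to 20 N the wedge slides the blank home and then stays by friction.
- wedge_centre (a point): Centre, half-way up, of the pale wooden wedge: 45 mm wide (x), 85 mm tall, 60 g, thin end down in a rack cell, axes as the rack's. -y face upright, 9.5 mm from this point; +y face slopes 1 in 6: 12 mm thick at the foot, 26 mm at the top. Same way round in the slot. Loose in the slot, this point stands 60 to 69 mm above the pocket floor; driven tight, 48 to 50 mm.
- rack: Grey rack fixed on the bench, base 85 mm (x) by 135 mm (y), its x pointing away from the robot; two cells at y = -33 and +33 mm, cell floors 13 mm and cell walls 53 mm above the bench. One holds the wedge, the other a dark steel shim; the top 45 mm of each stands out. Origin: centre of the base on the bench.
- grip_centre (a point): Middle of the red grip of the crank, a cylinder 24 mm across and 73 mm long whose axis is parallel to the crank's axis. It spins freely on its pin, so the hand can keep its orientation while it goes round (this frame's x and y turn with the grip; its z is the grip's axis, pointing out of the free end).
- crank_hub (a point): Centre of the 55 mm radius circle that the grip's middle runs on; machine axes. The crank's axis leans 35 degrees from vertical towards the robot: outward direction (-0.574, 0, 0.819) in machine axes. The grip starts at the lowest point of the circle (machine -x side). The crank arm's top lies 38 mm below this point along the axis.
- crank (a joint): Crank angle, rad: 0 at the start, growing clockwise as seen looking down its axis at the grip end. Each whole turn moves the sliding table 50 mm towards machine -y. It resists with about 3 N at the grip and stays where left; it stops at 2.8 turns.
- carriage (a joint): Travel of the sliding table, m: 0 at the start, growing as it moves to machine -y. Geared to the crank.
- lamp (a point): Middle of the tubular lamp, 24 mm thick, 175 mm long along machine y, fixed 330 mm above the bench, 12 mm beyond the machine's middle line in x, over the crank: with a tool pointing straight down the gripper's body strikes it on the way round.
- punch_tip (a point): Point of the dark punch, 125 mm above the bench (9 mm over the blank's top), fixed on a green head whose arm, 36 mm wide in y and 195 to 240 mm above the bench, comes over the bed from a column at the far side and ends 15 mm on the robot's side of the punch. It stands somewhere along the bed: 80 to 120 mm from where the blank starts.
- lock (a joint): Angle of the lock lever, rad: 0 to 0.15 at the start, leaning to the robot (machine -x); 1.0 all the way over to machine +x. It stays where it is left and moves with about 1 N.
- lock_tip (a point): Centre of the lever's black ball knob, 26 mm across. The lever is 75 mm long from its pivot to here, swings in the machine's x-z plane, and at joint value 0.5 stands upright.
- shim: Dark steel shim 45 x 14 x 85 mm in the rack's other cell: stays there.
- hammer: Hammer 260 mm long lying on the bench, not used.
- brush: Brush 180 mm long lying on the bench near the robot, not used.
- spanner: Spanner 180 mm long lying between robot and crank, not used.
- offcut: Dark steel bar offcut 110 x 30 x 30 mm, not used.
- paint_tin: Grey tin 70 mm across, 90 mm high, not used.
- mug: Blue mug 76 mm across, 90 mm high, not used.

How it is judged:
On the way, in this order (a step that is already met when the one before it is completed fails the run):
1. the wedge is driven down tight beside the blank, the blank pressed against the fixed jaw (z of wedge_centre in the frame of pocket between 0.04 and 0.0535 m and y of blank_centre in the frame of pocket below 0.0015 m and y of wedge_centre in the frame of pocket between 0.018 and 0.036 m and x of wedge_centre in the frame of pocket between -0.04 and 0.04 m and angle between wedge_centre's own z axis and vertical below 0.12 rad), for 0.2 s.
2. the blank, still wedged, is wound under the punch point (all of step 1 and horizontal distance between blank_centre and punch_tip below 0.007 m and value of joint crank above 8 rad), for 0.2 s.
3. the lock lever is pushed over (value of joint lock above 0.85 rad), for 0.1 s.
At the end, for the whole second after the job is handed in: Wedge upright in the slot with its centre under 53.5 mm above the pocket floor, blank within 1.5 mm of the fixed jaw and its centre within 7 mm horizontally of the punch point, lock lever past 0.85 rad, all released and at rest (all of step 1 and horizontal distance between blank_centre and punch_tip below 0.007 m and value of joint lock above 0.85 rad and linear speed of each of wedge, blank below 0.02 m/s); the robot touches nothing.
It fails at once if a bystander is moved more than 40 mm (distance of any of shim, hammer, brush, spanner, offcut, paint_tin, mug from where it was at the start of the episode above 0.04 m).
It fails at once if the lock lever is thrown before the blank is under the punch (value of joint lock above 0.85 rad and horizontal distance between blank_centre and punch_tip above 0.02 m).
It also fails if it takes over 72 s, if anything falls off the work surface, if the arm or the gripper's body presses on something with over 40 N, if the wrist force passes 120 N, or if a joint passes its speed limit or range.

## Robot

A 6-joint arm with a two-finger parallel gripper is mounted at the origin on the work surface. World frame = base frame: x ahead of the robot, y to its left, z up, the work surface at z = 0. Lengths are in m, angles in rad, forces in N, time in s.
With the tool pointing down it reaches from about 0.275 to 0.875 m from the base axis. Payload 12.5 kg.
Tool frame: the origin (TCP) lies midway between the tips of the shut fingers; the grasp point (between the pads) lies behind it (r.pinch_z is the x of the grasp point in the tool frame, in m); x points along the fingers, y is the direction in which the jaws open and shut, and the axes are right-handed (so a half turn about x gives the same grasp; the last joint's range is limited). The gripper opens to 85 mm and grips with 20 to 120 N. Pads are 22 mm wide; open, the fingers measure 114 mm over their backs; the gripper's body (76 mm by 85 mm) begins 54 mm behind the grasp point. The pads swing forward as they close: fully open they stand 13 mm farther back than shut.
Start: joints at [-1.189, 0.351, 1.652, -0, 1.139, -0.085], TCP at [0.248, -0.491, 0.231] pointing down, gripper open.
Joint ranges: [-2.75, 2.75], [-0.79, 2.1], [0.01, 2.65], [-1.57, 4.71], [0.07, 3.14], [-2.87, 2.87]. Speed limits (rad/s): [2.22, 2.22, 2.79, 3.14, 3.14, 3.14].

## Interface

Orientations are given as a 3x3 rotation matrix whose columns are the frame's x, y, z axes.
In Python, from rig import status, imaging, order, r gives the robot as it stands.
- The arm moves only by the shell command python3 -m inch 'ROWS' [OPENING] [FORCE]. ROWS is text: rows parted by semicolons, each of 6 numbers parted by spaces: the shift along the tool's x, y, z in mm, then the turn, a rotation vector about the tool's x, y, z in degrees. A call has 1 to 12 rows; each row shifts and turns the pose as measured when the row begins, along the tool's axes as they then stand; what a row does not reach is not made up. A row lasts 1/8 s, in which the tool goes at most 62.5 mm and 10.7 degrees, less where a joint would pass 70% of its speed; a pose out of reach is approached as far as the arm can. A call is refused whole if a number of a shift passes 62.5 or a number of a turn 10.7, either way. A call with a gripper value outside its range is refused whole. OPENING is the opening, from -1 (shut) to 1 (fully open), set as the call begins (- or left out, the last holds). The fingers move at their own pace and stop on an object; FORCE is the grip in N (left out, the last holds). Time passes only in rows, so rows that do not move let the fingers close. It gives the time, the measured TCP pose, the force and the opening at its end, in the units of the state.
- status.observe(): the state, without advancing time (a new reading comes with each control period).
- imaging.grab_frame(name): name is "scene" or "side" or "wrist"; returns (picture, depth): 400x640x3 uint8, blue, green, red; 400x640 float32, m along the optical axis (not along the pixel's ray), 0 where there is no reading.
- imaging.camera_info(name): a dict with "intrinsics" (3x3 intrinsics, pixels), "dist_coeffs" ([k1, k2, p1, p2, k3] as OpenCV has them; the pictures are not rectified), "R" (3x3) and "t" (3): a world point X has camera coordinates R X + t. Camera axes: x right, y down, z forward; pixel columns grow to the right and rows downward; lengths in m; the calibration is good to about 2 mm. A picture is of the moment at which its call begins: read the wrist's pose just before it. camera_info takes no time and is no camera call; for the wrist camera it gives the pose at the moment of the call.
- order.finish_job(): hands the job in, once; it reports no verdict.
The state is a dict: "clock": time; "qpos": joint angles; "joint_vel": joint speeds; "tau": joint torques, N m; "eef_pos": TCP position; "eef_rot": TCP orientation; "ft_force": force on the tool from outside, world axes, zero at the start; "wrist_torque": the same for the moment, N m; "finger_gap": opening from 0.0 (shut) to 1.0 (fully open).
Only numpy, scipy, OpenCV 4.12 (cv2) and the standard library are available. Lean on these libraries where they do the work, as an engineer would, in place of code of your own. Each camera call takes 0.05 s, during which the arm holds its last target. There are 200 camera calls.

## Working session

There is one attempt and no reset: what is moved stays moved. The work goes in short steps, Python scripts to look and compute and a shell command to move; the robot and the scene stay as the last step left them, time stands still between calls to the robot, and variables do not carry over. Pictures are saved under pics/ and viewed, about 8 in all and at most 12, crops included, and the job is handed in when it is done.

```bash
ls; mkdir -p pics; cat > h.py <<'E'
import numpy as np, cv2
from rig import status, imaging, order, r
def px2w(name, uv, depth, info=None):
    i=info or imaging.camera_info(name)
    K=np.array(i["intrinsics"]);D=np.array(i["dist_coeffs"]);R=np.array(i["R"]);t=np.array(i["t"]).ravel()
    out=[]
    for u,v in uv:
        x,y=cv2.undistortPoints(np.array([[[u,v]]],float),K,D)[0,0]
        p=depth[int(v)-1:int(v)+2,int(u)-1:int(u)+2]; p=p[p>0]; z=np.median(p) if p.size else np.nan
        out.append(R.T@(np.array([x,y,1])*z-t))
    return np.array(out)
def ray_z(name,uv,h,info=None):
    i=info or imaging.camera_info(name)
    K=np.array(i["intrinsics"]);D=np.array(i["dist_coeffs"]);R=np.array(i["R"]);t=np.array(i["t"]).ravel()
    out=[];c=-R.T@t
    for u,v in uv:
        x,y=cv2.undistortPoints(np.array([[[u,v]]],float),K,D)[0,0]
        d=R.T@np.array([x,y,1]); out.append(c+d*(h-c[2])/d[2])
    return np.array(out)
E
python3 - <<'E'
from h import *
s=status.observe();print(s); print(r.pinch_z)
for n in("scene","side"):
    p,d=imaging.grab_frame(n);np.savez(f"pics/{n}0.npz",p=p,d=d)
    cv2.imwrite(f"pics/{n}0.png",cv2.resize(p,(800,500),interpolation=cv2.INTER_CUBIC))
    i=imaging.camera_info(n);print(n,-np.array(i["R"]).T@np.array(i["t"]).ravel(),np.array(i["R"])[2])
E
```

```text
pics
{'clock': 0.0, 'qpos': array([-1.18859610e+00,  3.51214304e-01,  1.65246813e+00, -8.67739539e-06,
        1.13911544e+00, -8.46184117e-02]), 'joint_vel': array([-0.00055593,  0.00101542, -0.00087948,  0.00162967,  0.0012359 ,
       -0.00158514]), 'tau': array([-1.44106907e-03, -5.06105697e+01, -2.91403466e+01, -2.28479084e-04,
        4.55646936e-03,  1.41384581e-05]), 'eef_pos': array([ 0.24740498, -0.49081533,  0.2307537 ]), 'eef_rot': array([[-4.56814969e-04,  4.50050569e-01, -8.93002954e-01],
       [ 1.11531943e-03, -8.93002263e-01, -4.50050791e-01],
       [-9.99999274e-01, -1.20157349e-03, -9.40133438e-05]]), 'ft_force': array([ 0.50773408, -0.23353661, -0.3461804 ]), 'wrist_torque': array([-0.00211233, -0.03431085,  0.04909344]), 'finger_gap': 1.002178760646418}
-0.0187
scene [1.01544173 0.69937005 1.06369944] [-0.39823234 -0.58194617 -0.70904842]
side [-0.07245418 -1.24492643  0.98690434] [ 0.38630881  0.77559292 -0.49922052]
```

View pics/scene0.png

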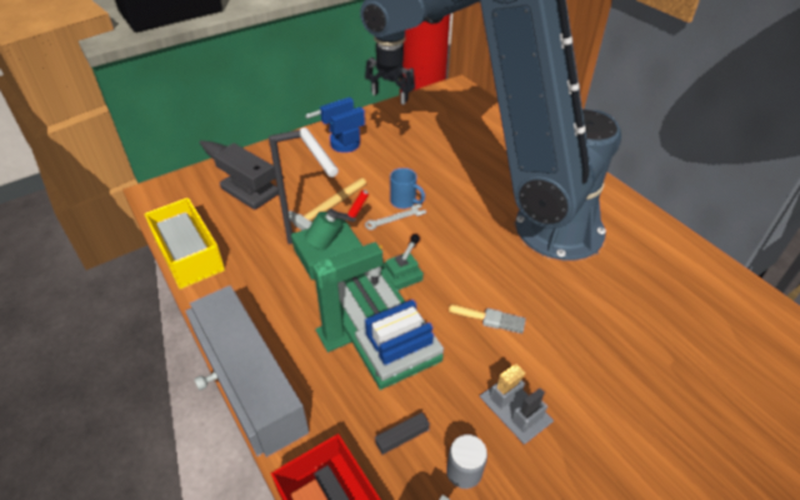

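View pics/side0.png

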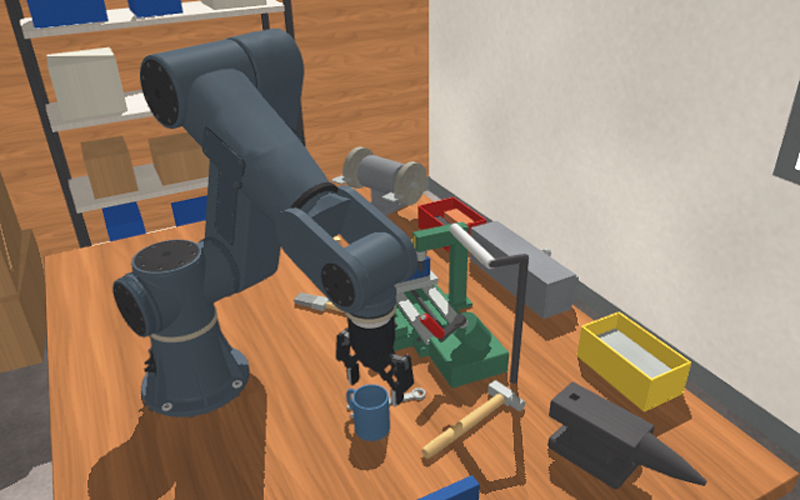

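The scene picture shows the machine in the middle (blank about (398,325)), the rack on the right (wedge (512,375), shim (530,400)), lever knob (415,239) and red grip (358,205). The side view has the arm over part of the machine. I'll enlarge the key part and compute a top-down map from the depth.

```bash
python3 - <<'E'
from h import *
z=np.load("pics/scene0.npz");p,d=z["p"],z["d"]
i=imaging.camera_info("scene");K=np.array(i["intrinsics"]);D=np.array(i["dist_coeffs"]);R=np.array(i["R"]);t=np.array(i["t"]).ravel()
print(K[0,0],D)
vv,uu=np.mgrid[0:400,0:640]
xy=cv2.undistortPoints(np.stack([uu.ravel(),vv.ravel()],1).astype(float)[:,None],K,D)[:,0]
W=((np.c_[xy,np.ones(len(xy))]*d.ravel()[:,None])-t)@R
W=W.reshape(400,640,3);np.save("pics/W0.npy",W)
c=p[170:350,230:450];cv2.imwrite("pics/c0.png",cv2.resize(c,None,fx=3.6,fy=3.3,interpolation=cv2.INTER_CUBIC))
b,g,rr=[p[...,k].astype(int) for k in range(3)]
ok=d>0
def rep(n,m):
    q=W[m];print(n,len(q),np.round(np.median(q,0),3),np.round(np.percentile(q,3,0),3),np.round(np.percentile(q,97,0),3))
    if len(q)>20:
        rect=cv2.minAreaRect((q[:,:2]*1000).astype(np.float32));print("  ",np.round(rect[0],1),np.round(rect[1],1),round(rect[2],1))
box=np.zeros_like(ok);box[170:350,230:450]=1
rep("blue",ok&box&(b>90)&(rr<60)&(g<90)&(W[...,2]>.1)&(vv>235))
rep("blanktop",ok&box&(abs(W[...,2]-.116)<.008)&(rr>140)&(vv>235)&(uu<350))
rep("wedgetop",ok&box&(W[...,2]>.08)&(uu>390)&(rr>140)&(vv>280))
rep("shim",ok&box&(W[...,2]>.08)&(uu>390)&(rr<100)&(vv>280))
rep("rack",ok&box&(W[...,2]>.045)&(W[...,2]<.06)&(uu>380)&(vv>285))
rep("rackbase",ok&box&(W[...,2]<.02)&(uu>380)&(vv>285)&(abs(rr-b)<25))
rep("red",ok&box*0+((rr>120)&(g<60)&(b<60)&(uu<300)&(uu>270)&(vv>145)&(vv<185))>0)
E
```

```text
450.0215308732212 [-0.06482419  0.          0.          0.          0.        ]
blue 425 [0.615 0.134 0.113] [0.558 0.058 0.102] [0.668 0.146 0.118]
   [610.5 102.5] [ 95.  115.9] 86.3
blanktop 467 [0.609 0.096 0.114] [0.562 0.074 0.109] [0.656 0.115 0.118]
   [715.1  98. ] [314.1  52.4] 2.6
wedgetop 222 [0.484 0.323 0.097] [0.458 0.309 0.083] [0.503 0.334 0.102]
   [480.  341.7] [48.3 69. ] 2.3
shim 129 [0.483 0.385 0.096] [0.46  0.377 0.082] [0.5   0.391 0.1  ]
   [479.3 383.6] [43.5 15.4] 1.8
rack 292 [0.494 0.37  0.052] [0.45  0.307 0.046] [0.51  0.4   0.058]
   [479.2 351.6] [61.9 99.5] 2.9
rackbase 750 [0.498 0.355 0.008] [0.441 0.292 0.004] [0.52  0.416 0.018]
   [475.8 350.3] [ 91.8 138.6] 2.4
red 151 [ 0.502 -0.242  0.142] [ 0.48  -0.256  0.113] [ 0.522 -0.235  0.172]
   [ 456.5 -319.7] [202.4  49.3] 58.4
```

View pics/c0.png

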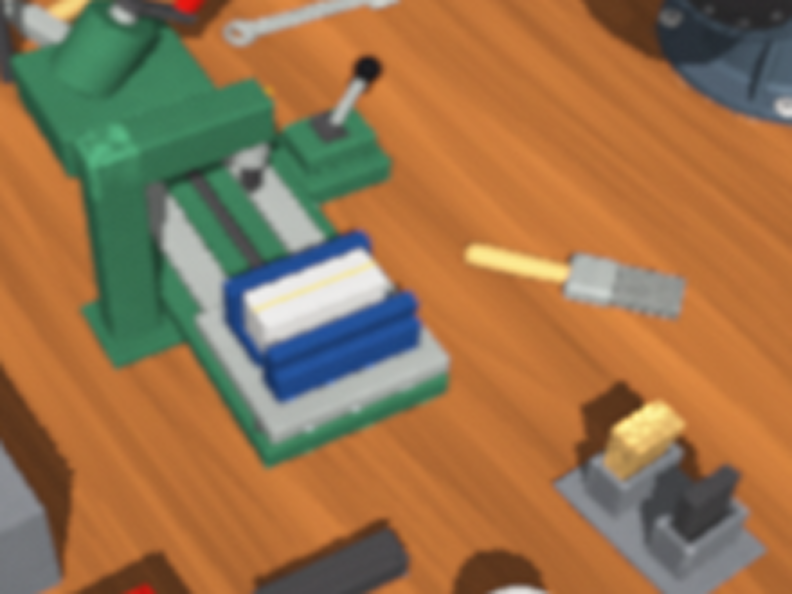

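The enlarged crop shows the blank top (crop corners about (243,293), (368,250), (392,286), (262,330)), wedge (645,435), shim (705,500), knob (368,69) and the dark punch body around (250,175). The rack fits centre (0.477, 0.350) with yaw about 2.4°, and the wedge cell is its -y one.

```bash
cat >> h.py <<'E'
from scipy.spatial.transform import Rotation as Ro
def plan(pt,Rt,n=None,vmax=55,wmax=9.5):
    s=status.observe();p=s["eef_pos"];R=s["eef_rot"];w=Ro.from_matrix(R.T@Rt).as_rotvec(degrees=True)
    dist=np.linalg.norm(np.array(pt)-p)*1000
    n=n or int(np.ceil(max(dist/vmax,np.abs(w).max()/wmax,1)))
    Rc=R;dp=(np.array(pt)-p)*1000/n;st=Ro.from_rotvec(w/n,degrees=True).as_matrix()
    print("dist",round(dist,1),"rot",np.round(w,1),"n",n)
    for k in range(n):
        a=Rc.T@dp;print(np.round(a,1),np.round(w/n,1),end="; ");Rc=Rc@st
    print()
def Rdown(yaw):  # tool x down, tool y at yaw in world
    y=np.array([np.cos(yaw),np.sin(yaw),0]);x=np.array([0,0,-1.]);return np.c_[x,y,np.cross(x,y)]
E
python3 - <<'E'
from h import *
W=np.load("pics/W0.npy")
f=lambda c:[(u/3.6+230,v/3.3+170) for u,v in c]
bl=ray_z("scene",f([(243,293),(368,250),(392,286),(262,330)]),.116);print("blank",bl.round(3),bl.mean(0))
for a,b in((1,0),(2,3)):
    e=bl[b]-bl[a];print(np.degrees(np.arctan2(e[1],e[0])),np.linalg.norm(e))
bd=ray_z("scene",f([(270,465),(448,388)]),0);e=bd[0]-bd[1];print("bed",bd.round(3),np.degrees(np.arctan2(e[1],e[0])),np.linalg.norm(e))
for n,c in(("knob",(368,69)),("punch",(250,178)),("headend",(260,100)),("lev base",(330,125))):
    u,v=f([c])[0];print(n,W[int(round(v)),int(round(u))].round(3))
i=imaging.camera_info("wrist");print("wristcam",-np.array(i["R"]).T@np.array(i["t"]).ravel(),np.array(i["R"]),np.array(i["intrinsics"])[0,0])
plan([.36,-.1,.40],Rdown(np.radians(-30)))
E
```

```text
blank [[0.655 0.073 0.116]
 [0.554 0.087 0.116]
 [0.56  0.127 0.116]
 [0.663 0.111 0.116]] [0.60810424 0.09932224 0.116     ]
-7.87719177014676 0.1022843602314122
-8.816874986179936 0.10381368275422823
bed [[0.686 0.156 0.   ]
 [0.531 0.169 0.   ]] -4.953553460171653 0.15589970410480708
knob [ 0.438 -0.082  0.123]
punch [ 0.602 -0.004  0.148]
headend [0.595 0.003 0.243]
lev base [ 0.467 -0.09   0.059]
wristcam [ 0.3091088  -0.46073853  0.37257728] [[ 0.44890746 -0.89357659 -0.00172601]
 [-0.85856993 -0.43185486  0.27633143]
 [-0.24766869 -0.12256534 -0.96106085]] 306.6087493012151
dist 440.5 rot [-33.3  -0.    0.1] n 9
[-18.8 -33.2 -30.7] [-3.7 -0.   0. ]; [-18.8 -31.1 -32.8] [-3.7 -0.   0. ]; [-18.8 -28.9 -34.7] [-3.7 -0.   0. ]; [-18.8 -26.6 -36.5] [-3.7 -0.   0. ]; [-18.8 -24.2 -38.2] [-3.7 -0.   0. ]; [-18.8 -21.7 -39.6] [-3.7 -0.   0. ]; [-18.8 -19.1 -41. ] [-3.7 -0.   0. ]; [-18.8 -16.4 -42.1] [-3.7 -0.   0. ]; [-18.8 -13.7 -43.1] [-3.7 -0.   0. ];
```

```bash
python3 -m inch '-30 -33 -31 -3.7 0 0; -19 -31 -33 -3.7 0 0; -19 -29 -35 -3.7 0 0; -19 -27 -36 -3.7 0 0; -19 -24 -38 -3.7 0 0; -19 -22 -40 -3.7 0 0; -19 -19 -41 -3.7 0 0; -19 -16 -42 -3.7 0 0; -10 -14 -43 -3.7 0 0'
python3 - <<'E'
from h import *
# wedge hover: pinch point above the wedge centre region
yaw=np.radians(2.4);c=np.array([.477,.350])+np.array([[np.cos(yaw),-np.sin(yaw)],[np.sin(yaw),np.cos(yaw)]])@np.array([0,-.0295])
print(c); plan([c[0],c[1],.26],Rdown(yaw))
E
```

```text
clock: 1.23
eef_pos: [0.3584, -0.0886, 0.4077]
eef_rot: [[-0.002, 0.873, -0.488], [0.006, -0.488, -0.873], [-1.0, -0.005, -0.004]]
ft_force: [0.0, 0.2, 0.1]
finger_gap: 0.997
[0.47823533 0.32052588]
dist 451.1 rot [-31.6  -0.3   0.2] n 9
[ 16.7 -10.5 -46.1] [-3.5 -0.   0. ]; [ 16.6  -7.6 -46.7] [-3.5 -0.   0. ]; [ 16.6  -4.8 -47.1] [-3.5 -0.   0. ]; [ 16.6  -1.9 -47.3] [-3.5 -0.   0. ]; [ 16.5   1.  -47.3] [-3.5 -0.   0. ]; [ 16.5   3.9 -47.2] [-3.5 -0.   0. ]; [ 16.5   6.8 -46.9] [-3.5 -0.   0. ]; [ 16.5   9.6 -46.4] [-3.5 -0.   0. ]; [ 16.4  12.4 -45.7] [-3.5 -0.   0. ];
```

```bash
python3 -m inch '5 -11 -46 -3.5 0 0; 12 -8 -47 -3.5 0 0; 17 -5 -47 -3.5 0 0; 17 -2 -47 -3.5 0 0; 17 1 -47 -3.5 0 0; 17 4 -47 -3.5 0 0; 17 7 -47 -3.5 0 0; 17 10 -46 -3.5 0 0; 17 12 -46 -3.5 0 0; 0 0 0 0 0 0'
python3 - <<'E'
from h import *
s=status.observe();p,d=imaging.grab_frame("wrist");i=imaging.camera_info("wrist");np.savez("pics/w1.npz",p=p,d=d,i=i)
cv2.imwrite("pics/w1.png",p);print(s["eef_pos"],s["clock"])
E
```

```text
clock: 2.48
eef_pos: [0.4749, 0.3383, 0.268]
eef_rot: [[-0.002, 0.998, 0.063], [0.003, 0.063, -0.998], [-1.0, -0.002, -0.003]]
ft_force: [-0.3, -1.2, 0.5]
finger_gap: 1.0
[0.47493669 0.33826044 0.2679739 ] 2.475
```

View pics/w1.png

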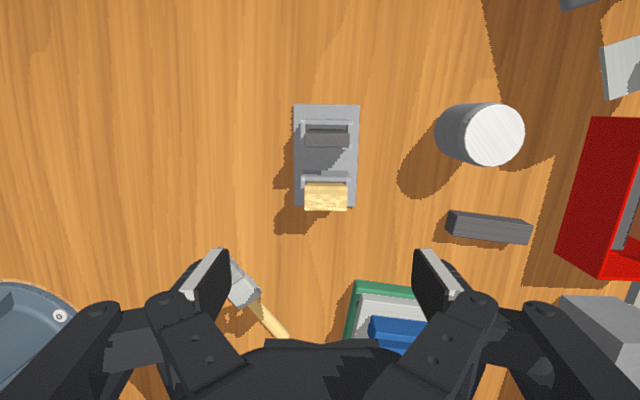

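Wrist view: wedge top about (304..348, 186..211), rack base corners (293,104), (360,104), (358,207); the tool is roughly aligned with it.

```bash
python3 - <<'E'
from h import *
z=np.load("pics/w1.npz",allow_pickle=True);i=z["i"].item()
a=ray_z("wrist",[(304,187),(348,186),(348,210),(305,211)],.098,i);print(a.round(4),a.mean(0).round(4))
print("depth",px2w("wrist",[(326,200),(320,192),(340,205)],z["d"],i).round(3))
print("base",ray_z("wrist",[(293,104),(360,104)],.004,i).round(3))
# wedge top centre is +3.5mm y from wedge point
c=a.mean(0);yaw=np.radians(2.4)
plan([c[0],c[1],.20],Rdown(yaw)); plan([c[0],c[1],.068],Rdown(yaw))
E
```

```text
[[0.4564 0.3287 0.098 ]
 [0.5024 0.3326 0.098 ]
 [0.5046 0.3063 0.098 ]
 [0.4587 0.3023 0.098 ]] [0.4805 0.3175 0.098 ]
depth [[0.48  0.316 0.098]
 [0.473 0.324 0.098]
 [0.496 0.311 0.098]]
base [[0.433 0.413 0.004]
 [0.518 0.419 0.004]]
dist 71.8 rot [ 1.1 -0.2  0.1] n 2
[34.4  2.2 10.1] [ 0.6 -0.1  0. ]; [34.4  2.3 10. ] [ 0.6 -0.1  0. ]; 
dist 201.9 rot [ 1.1 -0.2  0.1] n 4
[50.2  1.1  5.1] [ 0.3 -0.   0. ]; [50.2  1.1  5.1] [ 0.3 -0.   0. ]; [50.2  1.2  5.1] [ 0.3 -0.   0. ]; [50.2  1.2  5. ] [ 0.3 -0.   0. ];
```

Sizes match (46×26 mm), yaw about 4°, so the current tool yaw is fine. Descending to grip the 45 mm width.

```bash
python3 -m inch '40 2.5 10 0 0 0; 45 2 10 0 0 0; 45 0 1 0 0 0; 40 0 0 0 0 0; 28 0 0 0 0 0; 0 0 0 0 0 0' && python3 - <<'E'
from h import *
plan([.4805,.3175,.067],Rdown(np.radians(4)))
E
```

```text
clock: 3.28
eef_pos: [0.4826, 0.3114, 0.0705]
eef_rot: [[0.005, 0.999, 0.054], [0.005, 0.054, -0.999], [-1.0, 0.005, -0.005]]
ft_force: [0.2, 0.6, 0.7]
finger_gap: 1.0
dist 7.4 rot [-0.9 -0.3 -0.3] n 1
[ 3.6 -1.8 -6.2] [-0.9 -0.3 -0.3];
```

```bash
python3 -m inch '4 -2 -6 -0.7 -0.3 -0.3; 0 0 0 0 0 0' && python3 -m inch '0 0 0 0 0 0; 0 0 0 0 0 0; 0 0 0 0 0 0; 0 0 0 0 0 0; 0 0 0 0 0 0; 0 0 0 0 0 0' -1 60 && python3 -m inch '-20 0 0 0 0 0; -50 0 0 0 0 0; -55 0 0 0 0 0; -50 0 0 0 0 0; 0 0 0 0 0 0'
```

```text
clock: 3.52
eef_pos: [0.4815, 0.3176, 0.0693]
eef_rot: [[0.003, 0.998, 0.066], [0.001, 0.066, -0.998], [-1.0, 0.003, -0.001]]
ft_force: [-0.2, 0.1, 1.4]
finger_gap: 1.001
clock: 4.28
eef_pos: [0.4822, 0.3181, 0.0714]
eef_rot: [[0.006, 0.998, 0.066], [0.003, 0.066, -0.998], [-1.0, 0.006, -0.002]]
ft_force: [0.5, -1.0, 0.4]
finger_gap: 0.518
clock: 4.9
eef_pos: [0.4809, 0.3176, 0.2507]
eef_rot: [[0.004, 0.998, 0.066], [0.002, 0.066, -0.998], [-1.0, 0.004, -0.002]]
ft_force: [-0.4, -0.6, -0.9]
finger_gap: 0.511
```

```bash
python3 - <<'E'
from h import *
plan([.605,.10,.33],Rdown(np.radians(-6)),n=5)
E
```

```text
dist 262.8 rot [ 9.8 -0.1 -0.2] n 5
[-15.9  22.   45. ] [ 2. -0. -0.]; [-15.9  23.5  44.3] [ 2. -0. -0.]; [-15.8  25.   43.4] [ 2. -0. -0.]; [-15.9  26.4  42.6] [ 2. -0. -0.]; [-15.9  27.8  41.7] [ 2. -0. -0.];
```

```bash
python3 -m inch '-30 10 20 2 0 0; -25 22 45 2 0 0; -15 24 45 2 0 0; -10 26 43 2 0 0; 0 27 43 2 0 0; 0 20 28 0 0 0; 0 0 0 0 0 0; 0 0 0 0 0 0'
python3 - <<'E'
from h import *
s=status.observe();p,d=imaging.grab_frame("wrist");i=imaging.camera_info("wrist");np.savez("pics/w2.npz",p=p,d=d,i=i)
cv2.imwrite("pics/w2.png",cv2.resize(p[60:400,120:560],None,fx=1.76,fy=1.76,interpolation=cv2.INTER_CUBIC));print(s["eef_pos"],s["eef_rot"].round(3))
E
```

```text
clock: 5.9
eef_pos: [0.6046, 0.0825, 0.3225]
eef_rot: [[-0.01, 0.994, -0.113], [-0.001, -0.113, -0.994], [-1.0, -0.01, 0.002]]
ft_force: [0.0, -0.4, 0.2]
finger_gap: 0.516
[0.60463846 0.08251699 0.32246333] [[-0.01   0.994 -0.113]
 [-0.001 -0.113 -0.994]
 [-1.    -0.01   0.002]]
```

View pics/w2.png

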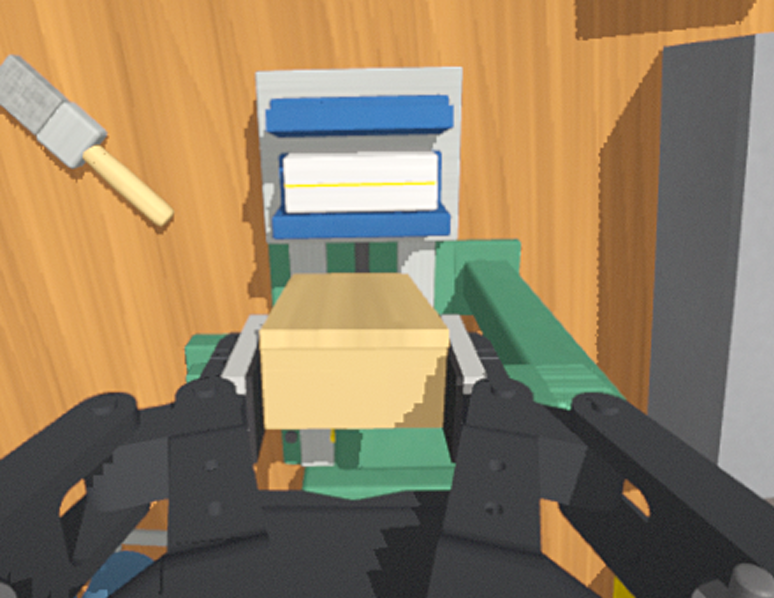

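Wrist view: wedge held squarely between the pads; blank top corners at crop (285,155), (438,150), (437,210), (286,213), centre line (287,186)–(434,183); the slot lies above it and the sloping jaw above that (y about 96–131).

```bash
python3 - <<'E'
from h import *
z=np.load("pics/w2.npz",allow_pickle=True);i=z["i"].item();d=z["d"]
f=lambda c:[(u/1.76+120,v/1.76+60) for u,v in c]
def ed(n,a,h):
    w=ray_z("wrist",f(a),h,i);e=w[1]-w[0];print(n,w.round(4).tolist(),w.mean(0).round(4),"yaw",np.degrees(np.arctan2(e[1],e[0])).round(2),"len",np.linalg.norm(e).round(4))
ed("line",[(287,186),(434,183)],.116)
ed("blank+y",[(285,155),(438,151)],.116)
ed("blank-y",[(286,213),(437,210)],.116)
ed("jaw2 far",[(269,98),(448,96)],.116)
ed("jaw1 far-",[(272,238),(449,235)],.116)
ed("table+y edge",[(257,73),(461,68)],.06)
ed("wedge foot +y",[(285,275),(420,274)],status.observe()["eef_pos"][2]-.0575)
ed("wedge top",[(262,430),(446,430)],status.observe()["eef_pos"][2]+.0275)
ed("wedge top+",[(262,347),(446,347)],status.observe()["eef_pos"][2]+.0275)
print(px2w("wrist",f([(360,170),(360,200),(350,110),(355,300),(355,390),(355,225)]),d,i).round(4))
# profile down jaw column
q=px2w("wrist",f([(360,v) for v in range(94,160,4)]),d,i);print(q[:,1:].round(4).tolist())
E
```

```text
line [[0.5593, 0.0958, 0.116], [0.6547, 0.087, 0.116]] [0.607  0.0914 0.116 ] yaw -5.24 len 0.0957
blank+y [[0.561, 0.1159, 0.116], [0.6587, 0.1074, 0.116]] [0.6099 0.1116 0.116 ] yaw -4.96 len 0.0981
blank-y [[0.556, 0.078, 0.116], [0.6553, 0.0689, 0.116]] [0.6056 0.0735 0.116 ] yaw -5.23 len 0.0997
jaw2 far [[0.5562, 0.1522, 0.116], [0.6674, 0.1407, 0.116]] [0.6118 0.1464 0.116 ] yaw -5.89 len 0.1118
jaw1 far- [[0.5441, 0.0621, 0.116], [0.662, 0.051, 0.116]] [0.6031 0.0565 0.116 ] yaw -5.36 len 0.1185
table+y edge [[0.5412, 0.1706, 0.06], [0.6868, 0.1574, 0.06]] [0.614 0.164 0.06 ] yaw -5.19 len 0.1462
wedge foot +y [[0.5763, 0.0848, 0.265], [0.6288, 0.0794, 0.265]] [0.6025 0.0821 0.265 ] yaw -5.87 len 0.0527
wedge top [[0.5802, 0.0737, 0.35], [0.6252, 0.0689, 0.35]] [0.6027 0.0713 0.35  ] yaw -6.11 len 0.0453
wedge top+ [[0.5839, 0.096, 0.35], [0.6266, 0.0914, 0.35]] [0.6053 0.0937 0.35  ] yaw -6.23 len 0.043
[[0.6078 0.1006 0.1142]
 [0.6056 0.0808 0.1142]
 [0.6057 0.139  0.1127]
 [0.605  0.0911 0.3143]
 [0.6042 0.0817 0.3488]
 [0.6004 0.0647 0.1156]]
[[0.1475, 0.0582], [0.1453, 0.0939], [0.1428, 0.0959], [0.1402, 0.0957], [0.1382, 0.1129], [0.1358, 0.1128], [0.1334, 0.1136], [0.1309, 0.114], [0.1284, 0.114], [0.1259, 0.1139], [0.1208, 0.0803], [0.1162, 0.0588], [0.1132, 0.0583], [0.1102, 0.0579], [0.1098, 0.0812], [0.1094, 0.1018], [0.1082, 0.1134]]
```

```bash
python3 - <<'E'
from h import *
z=np.load("pics/w2.npz",allow_pickle=True);i=z["i"].item();p=z["p"];d=z["d"]
for u in(300,325,350):
    for v in range(110,152):
        if u==325: print(v,p[v,u].tolist(),ray_z("wrist",[(u,v)],.116,i)[0,:2].round(4),round(float(d[v,u]),4))
E
```

```text
110 [206, 213, 211] [0.6139 0.1516] 0.3879
111 [208, 213, 212] [0.6138 0.1505] 0.39
112 [210, 216, 215] [0.6137 0.1495] 0.3905
113 [204, 211, 211] [0.6136 0.1484] 0.3912
114 [186, 176, 169] [0.6135 0.1474] 0.3908
115 [186, 125, 74] [0.6134 0.1463] 0.3572
116 [191, 127, 60] [0.6132 0.1452] 0.3552
117 [191, 128, 69] [0.6131 0.1442] 0.3558
118 [189, 127, 70] [0.613  0.1431] 0.3559
119 [190, 128, 67] [0.6129 0.142 ] 0.3568
120 [192, 131, 70] [0.6128 0.141 ] 0.3569
121 [195, 131, 69] [0.6127 0.1399] 0.34
122 [195, 131, 66] [0.6125 0.1388] 0.3421
123 [194, 132, 69] [0.6124 0.1378] 0.3414
124 [194, 133, 71] [0.6123 0.1367] 0.0
125 [193, 131, 69] [0.6122 0.1356] 0.3425
126 [192, 129, 62] [0.6121 0.1345] 0.341
127 [194, 132, 71] [0.6119 0.1335] 0.3418
128 [194, 133, 68] [0.6118 0.1324] 0.3409
129 [195, 135, 71] [0.6117 0.1313] 0.3419
130 [196, 133, 73] [0.6116 0.1302] 0.3431
131 [197, 132, 70] [0.6115 0.1291] 0.3425
132 [189, 126, 62] [0.6113 0.1281] 0.3417
133 [151, 98, 52] [0.6112 0.127 ] 0.3418
134 [95, 60, 32] [0.6111 0.1259] 0.3506
135 [92, 58, 29] [0.611  0.1248] 0.3639
136 [95, 61, 44] [0.6109 0.1237] 0.3773
137 [124, 121, 117] [0.6107 0.1226] 0.3988
138 [142, 149, 148] [0.6106 0.1215] 0.399
139 [141, 146, 145] [0.6105 0.1204] 0.3998
140 [140, 146, 145] [0.6104 0.1193] 0.4004
141 [140, 144, 144] [0.6102 0.1182] 0.4005
142 [140, 143, 145] [0.6101 0.1171] 0.4021
143 [140, 142, 143] [0.61  0.116] 0.4028
144 [142, 147, 149] [0.6099 0.1149] 0.39
145 [147, 152, 154] [0.6098 0.1138] 0.3793
146 [194, 200, 202] [0.6096 0.1126] 0.3705
147 [215, 220, 222] [0.6095 0.1115] 0.3597
148 [214, 219, 222] [0.6094 0.1104] 0.3502
149 [234, 239, 243] [0.6093 0.1093] 0.349
150 [245, 250, 253] [0.6091 0.1082] 0.347
151 [244, 248, 252] [0.609  0.1071] 0.3479
```

```bash
python3 - <<'E'
from h import *
plan([.611,.1255,.188],Rdown(np.radians(-5.3)),n=4)
E
```

```text
dist 141.3 rot [-1.2  0.1  0.6] n 4
[ 33.6   0.7 -10.9] [-0.3  0.   0.1]; [ 33.6   0.7 -10.9] [-0.3  0.   0.1]; [ 33.6   0.7 -10.9] [-0.3  0.   0.1]; [ 33.6   0.6 -10.8] [-0.3  0.   0.1];
```

```bash
python3 -m inch '20 1 -15 -0.4 0 0.2; 35 1 -15 -0.4 0 0.2; 35 1 -11 -0.4 0 0.2; 35 0 -4 0 0 0; 10 0 0 0 0 0; 0 0 0 0 0 0' && python3 - <<'E'
from h import *
plan([.611,.1255,.186],Rdown(np.radians(-5.3)),n=1)
E
```

```text
clock: 6.7
eef_pos: [0.6098, 0.1342, 0.1845]
eef_rot: [[0.002, 0.996, -0.084], [-0.002, -0.084, -0.996], [-1.0, 0.002, 0.001]]
ft_force: [-0.4, 0.8, 0.6]
finger_gap: 0.516
dist 8.9 rot [ 0.5  0.1 -0.1] n 1
[-1.4  1.9  8.5] [ 0.5  0.1 -0.1];
```

```bash
python3 -m inch '0 2 8 0.4 0 0; 0 0 0 0 0 0; 12 0 0 0 0 0; 6 0 0 0 0 0' - 60; python3 -m inch '5 0 0 0 0 0; 5 0 0 0 0 0; 5 0 0 0 0 0'
```

```text
clock: 7.2
eef_pos: [0.6129, 0.1251, 0.1694]
eef_rot: [[0.008, 0.996, -0.092], [-0.001, -0.092, -0.996], [-1.0, 0.008, 0.0]]
ft_force: [0.1, 0.1, -0.4]
finger_gap: 0.514
clock: 7.58
eef_pos: [0.6131, 0.1243, 0.1534]
eef_rot: [[0.008, 0.996, -0.091], [-0.003, -0.091, -0.996], [-1.0, 0.008, 0.002]]
ft_force: [-0.8, -6.6, 4.1]
finger_gap: 0.516
```

```bash
python3 -m inch '0 0 2 0 0 0; 4 0 0.5 0 0 0; 4 0 0.5 0 0 0'; python3 -m inch '4 0 0.5 0 0 0; 4 0 0.5 0 0 0'
```

```text
clock: 7.95
eef_pos: [0.6128, 0.1216, 0.1446]
eef_rot: [[0.008, 0.996, -0.092], [-0.002, -0.092, -0.996], [-1.0, 0.008, 0.001]]
ft_force: [-0.3, 0.5, -1.4]
finger_gap: 0.517
clock: 8.2
eef_pos: [0.6132, 0.1208, 0.1366]
eef_rot: [[0.009, 0.996, -0.091], [-0.001, -0.091, -0.996], [-1.0, 0.009, 0.001]]
ft_force: [-0.0, -2.5, 5.2]
finger_gap: 0.517
```

```bash
python3 -m inch '4 0 0.7 0 0 0; 4 0 0.7 0 0 0'; python3 -m inch '4 0 0.6 0 0 0; 4 0 0.6 0 0 0';python3 -m inch '4 0 0 0 0 0; 4 0 0 0 0 0'
```

```text
clock: 8.45
eef_pos: [0.6138, 0.1193, 0.1291]
eef_rot: [[0.011, 0.996, -0.091], [-0.001, -0.091, -0.996], [-1.0, 0.011, 0.0]]
ft_force: [0.0, -0.1, 3.5]
finger_gap: 0.517
clock: 8.7
eef_pos: [0.6144, 0.1183, 0.1239]
eef_rot: [[0.013, 0.996, -0.091], [-0.001, -0.091, -0.996], [-1.0, 0.013, -0.0]]
ft_force: [-20.1, 1.4, 52.2]
finger_gap: 0.511
clock: 8.95
eef_pos: [0.6144, 0.1183, 0.1239]
eef_rot: [[0.014, 0.996, -0.09], [-0.001, -0.09, -0.996], [-1.0, 0.014, -0.0]]
ft_force: [-18.7, -4.6, 44.1]
finger_gap: 0.518
```

Tight at the predicted height (TCP 0.124). Release and rise, then look.

```bash
python3 -m inch '0 0 0 0 0 0; 0 0 0 0 0 0; 0 0 0 0 0 0; 0 0 0 0 0 0' 0.6; python3 -m inch '-10 0 0 0 0 0; -40 0 0 0 0 0; -50 0 0 0 0 0; -50 0 20 0 0 0; -50 0 0 0 0 0; 0 0 0 0 0 0; 0 0 0 0 0 0' 1
python3 - <<'E'
from h import *
s=status.observe();p,d=imaging.grab_frame("wrist");i=imaging.camera_info("wrist");np.savez("pics/w3.npz",p=p,d=d,i=i)
cv2.imwrite("pics/w3.png",cv2.resize(p[60:400,120:560],None,fx=1.76,fy=1.76,interpolation=cv2.INTER_CUBIC));print(s["eef_pos"],s["eef_rot"].round(3))
E
```

```text
clock: 9.45
eef_pos: [0.6136, 0.1182, 0.1227]
eef_rot: [[0.012, 0.996, -0.09], [-0.001, -0.09, -0.996], [-1.0, 0.012, -0.0]]
ft_force: [-0.0, -1.0, 0.0]
finger_gap: 0.803
clock: 10.32
eef_pos: [0.6087, 0.0979, 0.3312]
eef_rot: [[0.012, 0.996, -0.09], [-0.001, -0.09, -0.996], [-1.0, 0.012, 0.0]]
ft_force: [0.2, -0.4, -1.1]
finger_gap: 1.006
[0.60872864 0.09789558 0.33115275] [[ 0.012  0.996 -0.09 ]
 [-0.001 -0.09  -0.996]
 [-1.     0.012  0.   ]]
```

View pics/w3.png

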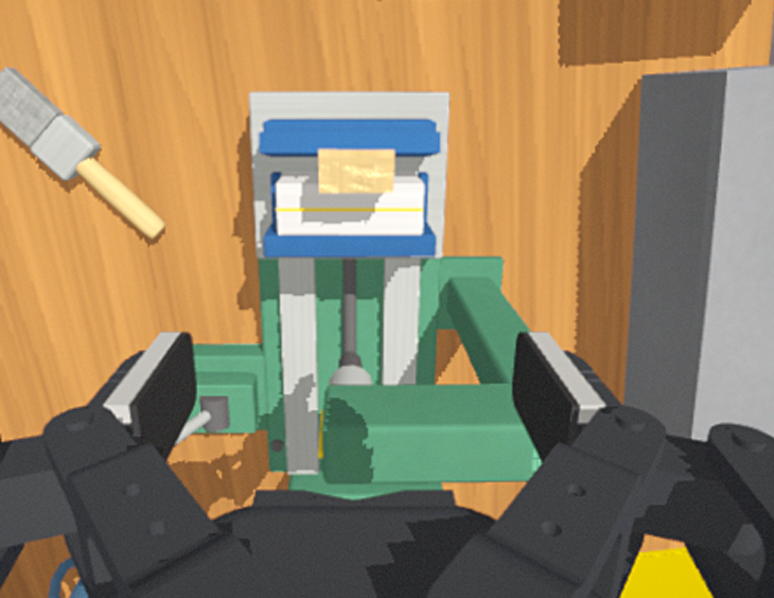

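Wedge stands in the slot ((357,170)), blank against the -y jaw; the punch chuck (350,375) with its dark tip (~(350,357)) and the arm (top face rows ~423–480) are visible.

```bash
python3 - <<'E'
from h import *
z=np.load("pics/w3.npz",allow_pickle=True);i=z["i"].item();d=z["d"];p=z["p"]
f=lambda c:[(u/1.76+120,v/1.76+60) for u,v in c]
print("wedge top",px2w("wrist",f([(357,165),(340,175),(375,175)]),d,i).round(4), "blank/jaw", px2w("wrist",f([(300,220),(345,138)]),d,i).round(4))
bl=ray_z("wrist",f([(277,180),(424,177),(424,235),(277,236),(280,211),(422,209)]),.116,i);print(bl.round(4));bc=bl[:4].mean(0);print("blank c",bc,bl[4:].mean(0))
print("tip",ray_z("wrist",f([(350,352),(350,358)]),.125,i).round(4))
print("arm top edges",ray_z("wrist",f([(330,423),(530,423),(330,480),(530,480),(323,450)]),.24,i).round(4))
print(px2w("wrist",f([(400,440),(400,470),(350,375),(350,360),(450,405)]),d,i).round(4))
u=319
c=p[:,u]
for v in range(255,275): print(v,c[v].tolist(),round(float(d[v,u]),3),end=" | ")
E
```

```text
wedge top [[0.6145 0.1231 0.1502]
 [0.6038 0.118  0.1504]
 [0.6247 0.1161 0.1505]] blank/jaw [[0.5725 0.0844 0.1138]
 [0.6084 0.1364 0.1128]]
[[0.5608 0.1135 0.116 ]
 [0.6584 0.1064 0.116 ]
 [0.6562 0.0664 0.116 ]
 [0.5558 0.0752 0.116 ]
 [0.5601 0.0923 0.116 ]
 [0.6559 0.0847 0.116 ]]
blank c [0.60779484 0.09034374 0.116     ] [0.60796247 0.0885312  0.116     ]
tip [[ 0.5978 -0.0124  0.125 ]
 [ 0.5974 -0.0171  0.125 ]]
arm top edges [[ 0.5891  0.0086  0.24  ]
 [ 0.6892 -0.0018  0.24  ]
 [ 0.5855 -0.0255  0.24  ]
 [ 0.6895 -0.0367  0.24  ]
 [ 0.5839 -0.0069  0.24  ]]
[[ 6.232e-01 -5.300e-03  2.394e-01]
 [ 6.221e-01 -2.360e-02  2.393e-01]
 [ 5.987e-01  7.000e-04  1.805e-01]
 [ 5.983e-01 -5.800e-03  1.494e-01]
 [ 6.524e-01 -5.000e-04  2.197e-01]]
255 [124, 125, 129] 0.478 | 256 [123, 123, 127] 0.478 | 257 [122, 123, 127] 0.478 | 258 [122, 121, 126] 0.479 | 259 [111, 111, 114] 0.372 | 260 [99, 100, 102] 0.37 | 261 [93, 95, 99] 0.368 | 262 [97, 96, 102] 0.363 | 263 [98, 98, 101] 0.362 | 264 [96, 98, 99] 0.359 | 265 [94, 94, 98] 0.356 | 266 [94, 97, 98] 0.355 | 267 [136, 140, 140] 0.341 | 268 [180, 186, 184] 0.336 | 269 [186, 193, 192] 0.336 | 270 [184, 191, 190] 0.333 | 271 [186, 192, 191] 0.331 | 272 [186, 192, 191] 0.328 | 273 [185, 191, 190] 0.326 | 274 [188, 193, 192] 0.325 |
```

Wedge top z gives its centre about 49 mm above the pocket floor; travel needed ≈ 100 mm ≈ 2.0 turns (both the arm-centre and tip estimates agree to 2 mm). Now to the crank, tool leaning.

```bash
cat >> h.py <<'E'
MY=np.radians(-5.2);XM=np.array([np.cos(MY),np.sin(MY),0]);YM=np.array([-np.sin(MY),np.cos(MY),0])
AX=-.574*XM+np.array([0,0,.819]);AX/=np.linalg.norm(AX)
RB=np.c_[-AX,YM,np.cross(-AX,YM)]
E
python3 - <<'E'
from h import *
print(status.observe()["qpos"].round(2))
plan([.42,-.238,.27],RB,n=11)
E
```

```text
[ 0.08  0.39  1.34 -0.    1.39  0.18]
dist 390.3 rot [-87.  -26.9  26.9] n 11
[  5.4 -14.4  32. ] [-7.9 -2.4  2.4]; [  6.  -18.9  29.4] [-7.9 -2.4  2.4]; [  6.3 -23.   26.2] [-7.9 -2.4  2.4]; [  6.3 -26.7  22.5] [-7.9 -2.4  2.4]; [  5.9 -29.8  18.4] [-7.9 -2.4  2.4]; [  5.3 -32.2  13.8] [-7.9 -2.4  2.4]; [  4.4 -34.    9.1] [-7.9 -2.4  2.4]; [  3.2 -35.1   4.1] [-7.9 -2.4  2.4]; [  1.8 -35.4  -0.9] [-7.9 -2.4  2.4]; [  0.1 -35.   -5.8] [-7.9 -2.4  2.4]; [ -1.7 -33.8 -10.5] [-7.9 -2.4  2.4];
```

```bash
python3 -m inch '-15 -20 25 -7.9 -2.4 2.4; -10 -22 26 -7.9 -2.4 2.4; 0 -25 24 -7.9 -2.4 2.4; 4 -28 21 -7.9 -2.4 2.4; 6 -30 18 -7.9 -2.4 2.4; 5 -32 14 -7.9 -2.4 2.4; 5 -34 9 -7.9 -2.4 2.4; 5 -35 4 -7.9 -2.4 2.4'; python3 - <<'E'
from h import *
print(status.observe()["qpos"].round(2))
plan([.42,-.238,.27],RB)
E
```

```text
clock: 11.38
eef_pos: [0.4583, -0.1312, 0.3219]
eef_rot: [[0.414, 0.478, 0.774], [-0.131, 0.873, -0.469], [-0.901, 0.093, 0.425]]
ft_force: [0.6, 0.0, -0.5]
finger_gap: 1.002
[-0.4  -0.08  1.99  0.06  0.78 -1.48]
dist 124.7 rot [-23.   -8.5   7.3] n 3
[ 15.  -38.8  -0.5] [-7.7 -2.8  2.4]; [ 13.1 -38.9  -6.4] [-7.7 -2.8  2.4]; [ 11.  -38.2 -12.2] [-7.7 -2.8  2.4];
```

```bash
python3 -m inch '8 -39 0 -7.7 -2.8 2.4; 12 -39 -6 -7.7 -2.8 2.4; 12 -38 -12 -7.7 -2.8 2.4; 0 0 0 0 0 0; 0 0 0 0 0 0'; python3 - <<'E'
from h import *
s=status.observe();p,d=imaging.grab_frame("wrist");i=imaging.camera_info("wrist");np.savez("pics/w4.npz",p=p,d=d,i=i)
cv2.imwrite("pics/w4.png",p);print(s["qpos"].round(2))
E
```

```text
clock: 12.0
eef_pos: [0.4272, -0.1977, 0.2866]
eef_rot: [[0.509, 0.222, 0.832], [-0.069, 0.974, -0.218], [-0.858, 0.054, 0.511]]
ft_force: [0.2, 0.6, 0.6]
finger_gap: 0.999
[-0.69 -0.07  2.1   0.44  0.69 -2.3 ]
```

View pics/w4.png

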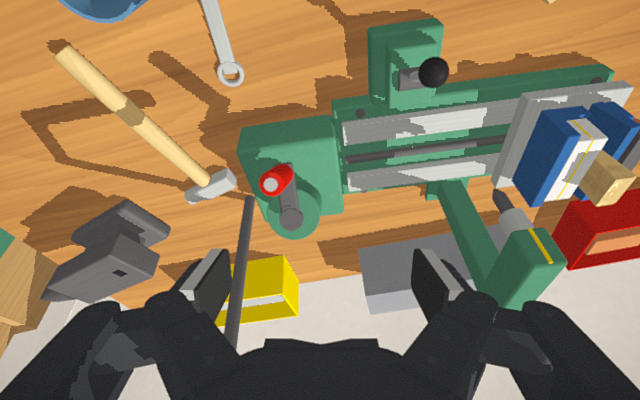

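Wrist view: red grip's free end at (270,184), its body toward (285,172), crank hub boss at (291,218), spanner ring (231,75), knob (433,72). Measuring the grip.

```bash
python3 - <<'E'
from h import *
z=np.load("pics/w4.npz",allow_pickle=True);i=z["i"].item();d=z["d"];p=z["p"].astype(int)
K=np.array(i["intrinsics"]);
vv,uu=np.mgrid[140:260,220:340]
uv=np.stack([uu.ravel(),vv.ravel()],1)
xy=cv2.undistortPoints(uv.astype(float)[:,None],K,np.array(i["dist_coeffs"]))[:,0]
W=((np.c_[xy,np.ones(len(xy))]*d[140:260,220:340].ravel()[:,None])-np.array(i["t"]).ravel())@np.array(i["R"])
c=p[140:260,220:340].reshape(-1,3);ok=d[140:260,220:340].ravel()>0
red=ok&(c[:,2]>130)&(c[:,1]<110)&(c[:,0]<110)&(c[:,2]-c[:,1]>70)
face=ok&(np.hypot(uv[:,0]-270,uv[:,1]-184)<5)
O=np.array([.608,.089,0])
def M(q): q=q-O;return np.stack([q@XM,q@YM,q[...,2],q@AX],-1)
e=np.cross(AX,YM)
f=W[face];print("face",np.median(f,0).round(4),M(np.median(f,0)).round(4),len(f))
rd=W[red];print("red n",len(rd),np.median(rd,0).round(3),"AX pct",np.percentile(rd@AX,[2,50,98]).round(4),"y",np.percentile(rd@YM,[2,50,98]).round(4),"e",np.percentile(rd@e,[2,50,98]).round(4),"face AX",np.median(f@AX).round(4),"y",np.median(f@YM).round(4),"e",np.median(f@e).round(4))
# fit circle of known radius to red side points in (y,e)
s=rd[rd@AX<np.median(f@AX)-.006]
from scipy.optimize import least_squares
g=least_squares(lambda c:np.hypot(s@YM-c[0],s@e-c[1])-.012,[np.median(f@YM),np.median(f@e)],loss="soft_l1",f_scale=.002);print("fit",g.x,np.sqrt(np.mean(g.fun**2)),len(s))
for nm,ye in(("face",(np.median(f@YM),np.median(f@e))),("fit",g.x)):
    G=AX*(np.median(f@AX)-.0365)+YM*ye[0]+e*ye[1];print(nm,"grip centre",G.round(4),"M",M(G).round(4))
hb=px2w("wrist",[(291,218)],d,i)[0];print("hub boss",hb.round(4),M(hb).round(4),hb@YM,hb@e,hb@AX)
print("e",e,"knob",px2w("wrist",[(433,72)],d,i))
E
```

```text
face [ 0.4743 -0.2504  0.1722] [-0.1024 -0.3501  0.1722  0.1998] 69
red n 607 [ 0.48  -0.245  0.165] AX pct [-0.2215 -0.1472 -0.1444] y [-0.2168 -0.2003 -0.1948] e [-0.5241 -0.5009 -0.4922] face AX -0.1429 y -0.2063 e -0.504
fit [-0.20687398 -0.5043182 ] 0.006090486157756601 277
face grip centre [ 0.4949 -0.2522  0.1424] M [-0.0817 -0.3501  0.1424  0.1635]
fit grip centre [ 0.4951 -0.2528  0.1425] M [-0.0815 -0.3506  0.1425  0.1635]
hub boss [ 0.5608 -0.2575  0.1409] [-0.0156 -0.3494  0.1409  0.1243] -0.2056222853839707 -0.5573069731303081 -0.21857574978664324
e [-0.81553269  0.07421929 -0.57393199] knob [[ 0.42773989 -0.09459902  0.12806475]]
```

```bash
cat >> h.py <<'E'
RT=RB@Ro.from_euler("x",20,degrees=True).as_matrix()
G0=np.array([.495,-.2525,.1425]);HUB=G0-.055*np.cross(AX,YM)
def circ(th,off=-.0187): return HUB+off*AX+.055*(np.sin(th)*YM+np.cos(th)*np.cross(AX,YM))
E
python3 - <<'E'
from h import *
plan(circ(0,.065),RT,n=2)
E
```

```text
dist 108.9 rot [12.  -3.7  2.2] n 2
[ 48.5 -24.2  -4.9] [ 6.  -1.8  1.1]; [ 47.9 -25.6  -3.9] [ 6.  -1.8  1.1];
```

```bash
python3 -m inch '20 -20 -3 4 -1.2 0.8; 25 -18 -3 4 -1.2 0.7; 30 -12 -3 4 -1.2 0.7; 20 0 0 0 0 0; 0 0 0 0 0 0' 0.2; python3 - <<'E'
from h import *
print(status.observe()["qpos"].round(2))
plan(circ(0,.065),RT,n=1);plan(circ(0),RT,n=3)
E
```

```text
clock: 12.68
eef_pos: [0.4623, -0.2467, 0.1971]
eef_rot: [[0.573, 0.368, 0.732], [-0.05, 0.907, -0.417], [-0.818, 0.202, 0.538]]
ft_force: [-0.8, -1.0, 0.0]
finger_gap: 0.598
[-0.76  0.18  2.12  0.87  0.49 -2.6 ]
dist 5.2 rot [-0.4  0.  -0.1] n 1
[-1.3 -4.1 -3. ] [-0.4  0.  -0.1]; 
dist 82.5 rot [-0.4  0.  -0.1] n 3
[27.5 -1.4 -1. ] [-0.1  0.  -0. ]; [27.5 -1.4 -1. ] [-0.1  0.  -0. ]; [27.5 -1.4 -1. ] [-0.1  0.  -0. ];
```

q6 is near its limit in this roll; I roll the tool +70° about its own axis (jaws then open in the crank plane), which relieves it and keeps the body slim toward the lamp.

```bash
sed -i 's/"x",20,/"x",90,/' h.py; python3 -m inch '-1 -3 -1 10 0 0; 0 0 0 10 0 0; 0 0 0 10 0 0; 0 0 0 10 0 0; 0 0 0 10 0 0; 0 0 0 10 0 0; 0 0 0 9 0 0; 0 0 0 0 0 0' 0.2; python3 - <<'E'
from h import *
print(status.observe()["qpos"].round(2))
plan(circ(0,.065),RT,n=1);plan(circ(0),RT,n=3)
E
```

```text
clock: 13.68
eef_pos: [0.4622, -0.2447, 0.2054]
eef_rot: [[0.578, 0.809, -0.106], [-0.049, -0.095, -0.994], [-0.815, 0.58, -0.015]]
ft_force: [0.2, 0.0, -0.4]
finger_gap: 0.604
[-0.76  0.16  2.12  0.85  0.5  -1.34]
dist 11.5 rot [-1.2 -0.2 -0.4] n 1
[ 5.6 -8.8  5.1] [-1.2 -0.2 -0.4]; 
dist 89.9 rot [-1.2 -0.2 -0.4] n 3
[29.8 -3.1  1.8] [-0.4 -0.1 -0.1]; [29.8 -3.1  1.7] [-0.4 -0.1 -0.1]; [29.8 -3.   1.7] [-0.4 -0.1 -0.1];
```

```bash
python3 -m inch '0 -9 5 -1.2 0 -0.4; 0 0 0 0 0 0; 25 0 0 0 0 0' && python3 - <<'E'
from h import *
plan(circ(0),RT,n=2)
E
```

```text
clock: 14.05
eef_pos: [0.4697, -0.2499, 0.1826]
eef_rot: [[0.575, 0.814, -0.08], [-0.051, -0.062, -0.997], [-0.816, 0.578, 0.005]]
ft_force: [-0.2, -0.3, -0.4]
finger_gap: 0.607
dist 66.2 rot [ 0.7 -0.1 -0.3] n 2
[33.1 -1.3  0.2] [ 0.3 -0.  -0.1]; [33.1 -1.2  0.2] [ 0.3 -0.  -0.1];
```

```bash
python3 -m inch '30 -2 0 0.5 0 0; 28 -1 0 0 0 0; 6 0 0 0 0 0' && python3 -m inch '0 0 0 0 0 0; 0 0 0 0 0 0; 0 0 0 0 0 0; 0 0 0 0 0 0; 0 0 0 0 0 0' -1 40; python3 - <<'E'
from h import *
plan(circ(0),RT,n=1)
s=status.observe();R=s["eef_rot"]
for k in range(0,13):
    a=circ(np.radians(30*k+30))-circ(np.radians(30*k));print(k,(RT.T@a*1000).round(1),end=" ")
E
```

```text
clock: 14.42
eef_pos: [0.5065, -0.2526, 0.1283]
eef_rot: [[0.577, 0.813, -0.083], [-0.051, -0.065, -0.997], [-0.815, 0.579, 0.004]]
ft_force: [0.2, 0.0, 0.2]
finger_gap: 0.596
clock: 15.05
eef_pos: [0.5061, -0.2523, 0.1294]
eef_rot: [[0.576, 0.813, -0.081], [-0.051, -0.063, -0.997], [-0.816, 0.579, 0.005]]
ft_force: [10.8, -1.5, -15.3]
finger_gap: 0.269
dist 2.6 rot [ 0.6 -0.1 -0.3] n 1
[ 1.7 -1.5  1.2] [ 0.6 -0.1 -0.3]; 
0 [ -0.    7.4 -27.5] 1 [  0.   20.1 -20.1] 2 [-0.  27.5 -7.4] 3 [ 0.  27.5  7.4] 4 [ 0.  20.1 20.1] 5 [ 0.   7.4 27.5] 6 [ 0.  -7.4 27.5] 7 [ -0.  -20.1  20.1] 8 [  0.  -27.5   7.4] 9 [ -0.  -27.5  -7.4] 10 [ -0.  -20.1 -20.1] 11 [ -0.   -7.4 -27.5] 12 [ -0.    7.4 -27.5]
```

Grip held (23 mm). Winding the first quarter turn, checking force.

```bash
cat >> h.py <<'E'
def ang():
    s=status.observe();d=s["eef_pos"]-HUB+.0187*AX;e=np.cross(AX,YM)
    th=np.degrees(np.arctan2(d@YM,d@e));print("ang",th.round(1),"rad",(1000*np.hypot(d@YM,d@e)).round(1),"ax",(d@AX*1000).round(1),"F",s["ft_force"].round(1),"q",s["qpos"].round(2))
    R=s["eef_rot"];w=Ro.from_matrix(R.T@RT).as_rotvec(degrees=True);print("rot",w.round(1))
    p=s["eef_pos"]
    for k in range(12):
        q=circ(np.radians(th+30*(k+1)));print(((R.T@(q-p))*1000).round(0),end=";");p=q
    print()
E
python3 -m inch '1 4 -14 0.5 0 0; 0 7 -26 0 0 0; 0 20 -20 0 0 0'; python3 -c "from h import *;ang()"
```

```text
clock: 15.42
eef_pos: [0.539, -0.2023, 0.1503]
eef_rot: [[0.581, 0.808, -0.103], [-0.071, -0.076, -0.995], [-0.811, 0.585, 0.013]]
ft_force: [21.2, -32.3, -21.5]
finger_gap: 0.265
ang 71.2 rad 57.0 ax 2.5 F [ 21.2 -32.3 -21.5] q [-0.55  0.34  2.07  1.03  0.29 -1.39]
rot [-0.2  1.  -0.8]
[ 3. 29. -0.];[ 1. 26. 13.];[ 1. 16. 24.];[ 1.  2. 28.];[  0. -13.  26.];[ -0. -24.  16.];[ -0. -28.   2.];[ -1. -26. -13.];[ -1. -16. -24.];[ -1.  -2. -28.];[ -0.  13. -26.];[  0.  24. -16.];
```

```bash
python3 -m inch '2 25 0 0 0.5 -0.5; 1 24 12 0 0 0; 1 15 22 0 0 0'; python3 -c "from h import *;ang()"
```

```text
clock: 15.8
eef_pos: [0.5921, -0.2329, 0.1894]
eef_rot: [[0.576, 0.813, -0.085], [-0.045, -0.072, -0.996], [-0.816, 0.577, -0.005]]
ft_force: [11.7, 6.2, -7.6]
finger_gap: 0.271
ang 150.3 rad 57.2 ax 2.6 F [11.7  6.2 -7.6] q [-0.56  0.37  1.88  0.71  0.42 -1.06]
rot [ 0.1 -0.4 -0.2]
[ 2.  5. 29.];[-0. -8. 27.];[ -0. -20.  20.];[ -0. -28.   7.];[ -0. -27.  -8.];[  0. -20. -20.];[  0.  -7. -28.];[  0.   8. -27.];[  0.  20. -20.];[ 0. 28. -7.];[ 0. 27.  8.];[-0. 20. 20.];
```

Going well (circle radius holds at ~57 mm). Continuing with longer batches.

```bash
python3 -m inch '1 4 28 0 0 0; 0 -8 27 0 0 0; 0 -20 20 0 0 0; 0 -27 7 0 0 0'; python3 -c "from h import *;ang()"
```

```text
clock: 16.3
eef_pos: [0.5463, -0.3105, 0.1621]
eef_rot: [[0.58, 0.811, -0.077], [-0.04, -0.066, -0.997], [-0.814, 0.581, -0.006]]
ft_force: [10.2, 15.2, -6.9]
finger_gap: 0.268
ang -92.6 rad 53.1 ax 2.5 F [10.2 15.2 -6.9] q [-0.75  0.42  1.9   0.89  0.49 -1.4 ]
rot [ 0.5 -0.7 -0.5]
[  2. -28.  -4.];[  0. -21. -19.];[  0.  -8. -27.];[  0.   6. -28.];[  0.  19. -21.];[ 0. 27. -8.];[ 0. 28.  6.];[-0. 21. 19.];[-0.  8. 27.];[-0. -6. 28.];[ -0. -19.  21.];[ -0. -27.   8.];
```

```bash
sed -i 's/^def circ/HUB=HUB+.002*YM-.0008*np.cross(AX,YM)+.0025*AX\ndef circ/' h.py; python3 -m inch '0 -27 -4 0 -0.5 -0.4; 0 -21 -18 0 0 0; 0 -8 -27 0 0 0; 0 6 -27 0 0 0'; python3 -c "from h import *;ang()"
```

```text
clock: 16.8
eef_pos: [0.5109, -0.229, 0.1334]
eef_rot: [[0.575, 0.814, -0.082], [-0.045, -0.069, -0.997], [-0.817, 0.576, -0.003]]
ft_force: [32.2, -14.3, -26.2]
finger_gap: 0.265
ang 24.6 rad 54.8 ax 0.9 F [ 32.2 -14.3 -26.2] q [-0.66  0.36  2.1   1.15  0.35 -1.61]
rot [ 0.3 -0.4 -0.2]
[  1.  18. -22.];[  0.  27. -10.];[ 0. 28.  5.];[-0. 22. 18.];[-0. 10. 27.];[-0. -5. 28.];[ -0. -18.  22.];[ -0. -27.  10.];[ -0. -28.  -5.];[  0. -22. -18.];[  0. -10. -27.];[  0.   5. -28.];
```

```bash
python3 -m inch '0 17 -21 0 0 0; 0 26 -10 0 0 0; 0 26 5 0 0 0; 0 21 17 0 0 0'; python3 -c "from h import *;ang()"
```

```text
clock: 17.3
eef_pos: [0.5844, -0.2189, 0.1838]
eef_rot: [[0.567, 0.82, -0.076], [-0.034, -0.069, -0.997], [-0.823, 0.568, -0.011]]
ft_force: [15.8, 13.9, -6.7]
finger_gap: 0.269
ang 134.0 rad 55.1 ax 0.7 F [15.8 13.9 -6.7] q [-0.55  0.36  1.91  0.72  0.42 -1.06]
rot [ 0.3 -1.   0.4]
[ 0. 14. 25.];[-1.  0. 28.];[ -0. -14.  25.];[ -0. -24.  15.];[  0. -28.   0.];[  0. -25. -14.];[  1. -15. -24.];[  1.  -0. -28.];[  0.  14. -25.];[  0.  24. -15.];[-0. 28. -0.];[-0. 25. 14.];
```

```bash
python3 -m inch '0 13 24 0 -1 0.4; 0 0 28 0 0 0; 0 -14 25 0 0 0; 0 -23 15 0 0 0; 0 -28 0 0 0 0; 0 -24 -14 0 0 0'; python3 -c "from h import *;ang()
p,d=imaging.grab_frame('scene');np.savez('pics/s5.npz',p=p,d=d)
cv2.imwrite('pics/s5.png',cv2.resize(p[130:300,220:380],None,fx=4.5,fy=3.5,interpolation=cv2.INTER_CUBIC))"
```

```text
clock: 18.05
eef_pos: [0.5191, -0.2967, 0.1433]
eef_rot: [[0.577, 0.812, -0.086], [-0.059, -0.064, -0.996], [-0.815, 0.58, 0.011]]
ft_force: [17.0, -4.4, -20.2]
finger_gap: 0.27
ang -53.5 rad 54.5 ax 0.8 F [ 17.   -4.4 -20.2] q [-0.76  0.4   1.99  1.02  0.43 -1.55]
rot [ 0.6  0.4 -0.4]
[  0. -18. -22.];[ -0.  -4. -28.];[ -0.  11. -26.];[  0.  22. -18.];[ 0. 28. -4.];[ 0. 26. 11.];[ 0. 18. 22.];[ 0.  4. 28.];[  0. -11.  26.];[ -0. -22.  18.];[ -0. -28.   4.];[ -0. -26. -11.];
```

View pics/s5.png

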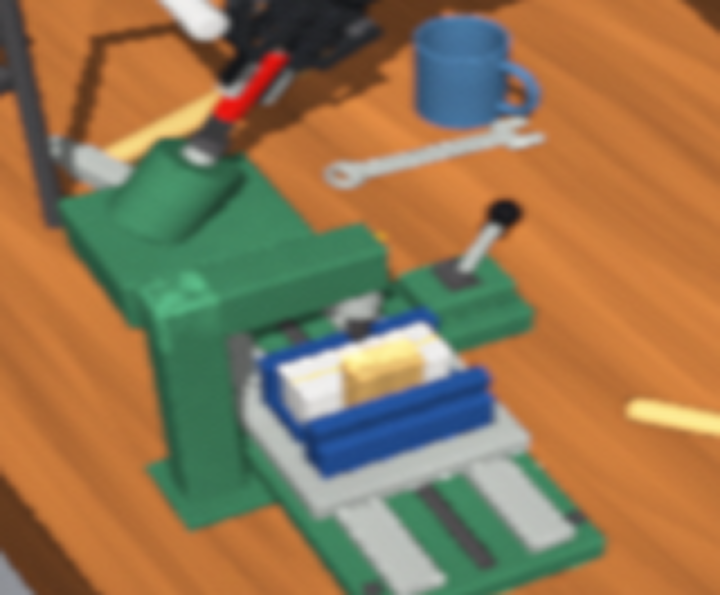

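The crop shows the punch's dark tip (358,333) just beyond the blank's centre line ((300,380)–(437,340)), with the wedge (382,370) still standing.

```bash
python3 - <<'E'
from h import *
f=lambda c:[(u/4.5+220,v/3.5+130) for u,v in c]
l=ray_z("scene",f([(300,380),(437,340)]),.116);t=ray_z("scene",f([(358,333),(358,338)]),.125)
bl=ray_z("scene",f([(278,370),(430,322),(452,360)]),.116)
print(l,t,bl); O=np.array([.608,.089,0])
for q in(l,t,bl):print(((q-O)@YM).round(4),((q-O)@XM).round(4))
E
```

```text
[[ 0.64372518 -0.00200347  0.116     ]
 [ 0.55122709  0.00891478  0.116     ]] [[ 0.59241917 -0.01741973  0.125     ]
 [ 0.59521568 -0.01293319  0.125     ]] [[ 0.64974196 -0.01811007  0.116     ]
 [ 0.54424405 -0.00960536  0.116     ]
 [ 0.55510319  0.03147208  0.116     ]]
[-0.0874 -0.0849] [ 0.0438 -0.0493]
[-0.1074 -0.1027] [-0.0059 -0.0035]
[-0.1029 -0.104  -0.0621] [ 0.0513 -0.0546 -0.0475]
```

```bash
python3 -m inch '0 -17 -21 0 0.4 -0.4; 0 -3 -18 0 0 0; 0 0 0 0 0 0'; python3 -c "from h import *;ang()"
```

```text
clock: 18.48
eef_pos: [0.5047, -0.253, 0.1311]
eef_rot: [[0.572, 0.816, -0.081], [-0.048, -0.066, -0.997], [-0.819, 0.574, 0.001]]
ft_force: [11.8, 1.7, -16.9]
finger_gap: 0.271
ang -1.7 rad 54.4 ax 1.3 F [ 11.8   1.7 -16.9] q [-0.71  0.37  2.08  1.13  0.38 -1.63]
rot [ 0.5 -0.3 -0. ]
[  1.   6. -28.];[  0.  20. -21.];[ 0. 27. -8.];[-0. 28.  7.];[-0. 21. 20.];[-0.  8. 27.];[-0. -7. 28.];[ -0. -20.  21.];[ -0. -27.   8.];[  0. -28.  -7.];[  0. -21. -20.];[  0.  -8. -27.];
```

```bash
python3 -m inch '0 0 0 0 0 0; 0 0 0 0 0 0; 0 0 0 0 0 0; -10 0 0 0 0 0; -40 0 0 0 0 0; -50 0 0 0 0 0; 0 0 0 0 0 0' 0.2; python3 - <<'E'
from h import *
print(status.observe()["qpos"].round(2))
plan([.43,-.08,.25],RT)
E
```

```text
clock: 19.35
eef_pos: [0.4451, -0.2489, 0.2187]
eef_rot: [[0.573, 0.815, -0.082], [-0.051, -0.065, -0.997], [-0.818, 0.576, 0.004]]
ft_force: [0.4, 0.2, -0.4]
finger_gap: 0.602
[-0.8   0.12  2.13  0.81  0.55 -1.35]
dist 172.4 rot [ 0.5 -0.1 -0.1] n 4
[-10.7  -1.3 -41.7] [ 0.1 -0.  -0. ]; [-10.7  -1.4 -41.7] [ 0.1 -0.  -0. ]; [-10.7  -1.5 -41.7] [ 0.1 -0.  -0. ]; [-10.8  -1.6 -41.7] [ 0.1 -0.  -0. ];
```

```bash
python3 -m inch '-14 -1 -30 0 0 0; -12 -1 -35 0 0 0; -10 -1 -35 0 0 0; -10 -1 -35 0 0 0; 0 0 -30 0 0 0; 0 0 0 0 0 0; 0 0 0 0 0 0'; python3 - <<'E'
from h import *
s=status.observe();p,d=imaging.grab_frame("wrist");i=imaging.camera_info("wrist");np.savez("pics/w6.npz",p=p,d=d,i=i)
c=-np.array(i["R"]).T@np.array(i["t"]).ravel();print(c)
T=np.array([[.598,-.0105,.125],[.608,.089,.116]-YM*.0998,[.43,-.09,.128]])
uv=cv2.projectPoints(T,cv2.Rodrigues(np.array(i["R"]))[0],np.array(i["t"]).ravel(),np.array(i["intrinsics"]),np.array(i["dist_coeffs"]))[0][:,0];print(uv)
u,v=uv[0].astype(int);u0,v0=max(u-80,0),max(v-60,0);print(u0,v0)
cv2.imwrite("pics/w6.png",cv2.resize(p[v0:v0+120,u0:u0+160],None,fx=5,fy=5,interpolation=cv2.INTER_CUBIC))
E
```

```text
clock: 20.23
eef_pos: [0.4278, -0.0779, 0.2533]
eef_rot: [[0.573, 0.815, -0.085], [-0.052, -0.067, -0.996], [-0.818, 0.575, 0.004]]
ft_force: [-0.1, 0.7, 0.4]
finger_gap: 0.601
[ 0.35112982 -0.00211867  0.36876325]
[[379.0231584   97.78648188]
 [373.67064605  97.85503362]
 [240.72255843 209.13738982]]
299 37
```

View pics/w6.png

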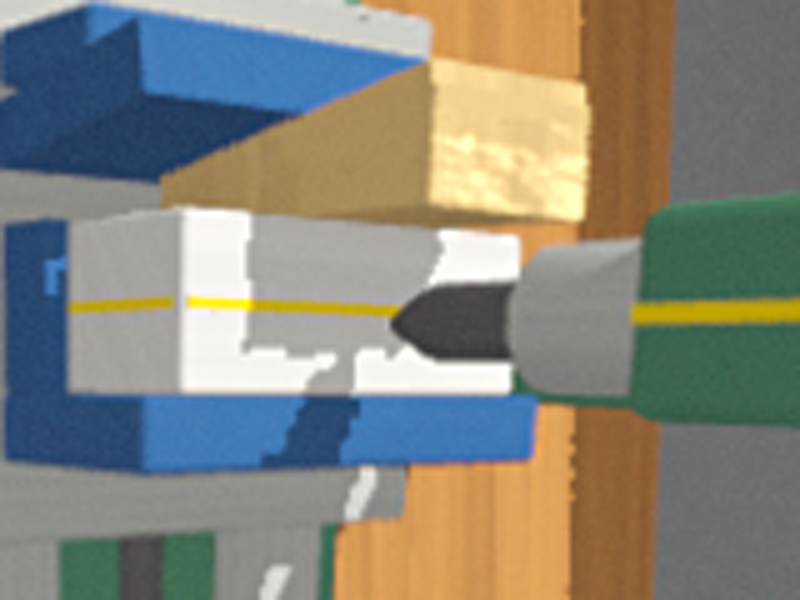

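Very clear: punch point at crop (391,322), the blank's yellow line through (190,303)–(390,311); wedge seated, blank against the fixed jaw.

```bash
python3 - <<'E'
from h import *
i=np.load("pics/w6.npz",allow_pickle=True)["i"].item()
f=lambda c:[(u/5+299,v/5+37) for u,v in c]
t=ray_z("wrist",f([(391,322)]),.125,i);l=ray_z("wrist",f([(190,303),(390,311)]),.116,i)
c=ray_z("wrist",f([(182,210),(518,237),(512,393),(182,391)]),.116,i);print(c.round(4),c.mean(0))
print(t,l);print("YM: tip",t@YM,"line",l@YM,"blank",c.mean(0)@YM,"XM tip",t@XM,"blank",c.mean(0)@XM)
k=px2w("wrist",[(240,209)],np.load("pics/w6.npz",allow_pickle=True)["d"],i);print(k)
p=np.load("pics/w6.npz",allow_pickle=True)["p"];cv2.imwrite("pics/w6b.png",p)
E
```

```text
[[ 0.5477  0.0105  0.116 ]
 [ 0.6457  0.0018  0.116 ]
 [ 0.6441 -0.0333  0.116 ]
 [ 0.5453 -0.0238  0.116 ]] [ 0.59571935 -0.01122528  0.116     ]
[[ 0.59522441 -0.01401528  0.125     ]] [[ 0.54851571 -0.00703552  0.116     ]
 [ 0.6039753  -0.01211056  0.116     ]]
YM: tip [0.03998913] line [0.04270683 0.04267912] blank 0.04281249834040869 XM tip [0.59404494] blank 0.5942849855114011
[[ 0.42904298 -0.08930791  0.12910398]]
```

View pics/w6b.png

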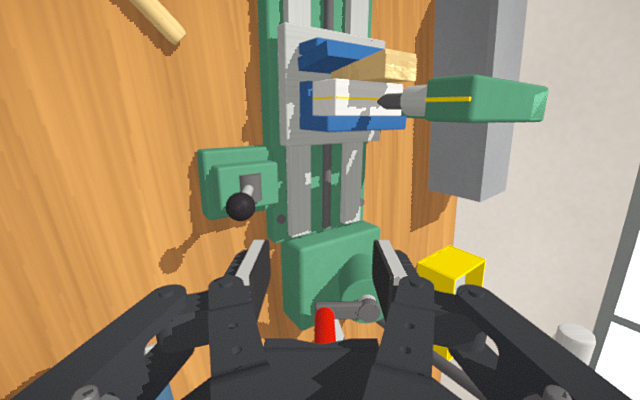

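Blank line is 2.7 mm short of the point in y, 0.2 mm in x: within 7 mm, so step 2 stands. Now the lock lever: knob at (240,207) → centre ≈ (0.4325, -0.091, 0.117). Staging the shut fingers on its robot side.

```bash
python3 - <<'E'
from h import *
plan([.38,-.087,.20],Rdown(MY),n=4)
E
```

```text
dist 72.0 rot [  0.4   0.1 -35.1] n 4
[  4.2 -17.2   3.2] [ 0.1  0.  -8.8]; [  6.7 -16.4   3.2] [ 0.1  0.  -8.8]; [  9.2 -15.2   3.2] [ 0.1  0.  -8.8]; [ 11.4 -13.6   3.3] [ 0.1  0.  -8.8];
```

```bash
python3 -m inch '4 -18 3 0 0 -8.8; 7 -17 3 0 0 -8.8; 9 -16 3 0 0 -8.8; 11 -14 3 0 0 -8.8; 0 0 0 0 0 0; 0 0 0 0 0 0' -1; python3 - <<'E'
from h import *
print(status.observe()["qpos"].round(2))
plan([.38,-.087,.105],Rdown(MY),n=4)
E
```

```text
clock: 21.02
eef_pos: [0.3755, -0.0905, 0.1976]
eef_rot: [[-0.019, 0.995, -0.094], [-0.001, -0.094, -0.996], [-1.0, -0.019, 0.002]]
ft_force: [0.2, 0.0, 0.4]
finger_gap: -0.001
[-0.35  0.1   2.07 -0.01  0.99 -0.25]
dist 92.8 rot [-0.2  0.1  1.1] n 4
[23.1  1.5 -1. ] [-0.   0.   0.3]; [23.1  1.4 -1. ] [-0.   0.   0.3]; [23.1  1.3 -1. ] [-0.   0.   0.3]; [23.1  1.2 -1. ] [-0.   0.   0.3];
```

```bash
python3 -m inch '23 0 -1 0 0 0.3; 25 0 -2 0 0 0.3; 25 0 -1 0 0 0.3; 18 0 0 0 0 0; 0 0 0 0 0 0' && python3 -m inch '0 10 0 0 0 0; 0 10 0 0 0 0; 0 10 0 0 0 0' && python3 -m inch '0 10 0 0 0 0; 0 10 0 0 0 0; 0 10 0 0 0 0'
```

```text
clock: 21.65
eef_pos: [0.3762, -0.0875, 0.1071]
eef_rot: [[0.015, 0.995, -0.097], [-0.004, -0.097, -0.995], [-1.0, 0.016, 0.003]]
ft_force: [-0.7, 0.0, 0.2]
finger_gap: 0.001
clock: 22.02
eef_pos: [0.4091, -0.0911, 0.1101]
eef_rot: [[0.021, 0.995, -0.097], [-0.005, -0.097, -0.995], [-1.0, 0.021, 0.003]]
ft_force: [0.4, 1.0, -0.7]
finger_gap: -0.005
clock: 22.4
eef_pos: [0.4412, -0.0942, 0.1111]
eef_rot: [[0.021, 0.995, -0.097], [-0.005, -0.097, -0.995], [-1.0, 0.021, 0.003]]
ft_force: [-1.7, -0.0, 0.2]
finger_gap: 0.001
```

```bash
python3 -m inch '3 10 0 0 0 0; 2 10 0 0 0 0' && python3 -m inch '0 7 0 0 0 0; 0 5 0 0 0 0' && python3 -m inch '0 4 0 0 0 0; 0 4 0 0 0 0' &&  python3 -m inch '0 3 0 0 0 0; 0 3 0 0 0 0'
```

```text
clock: 22.65
eef_pos: [0.4628, -0.0963, 0.1062]
eef_rot: [[0.021, 0.995, -0.097], [-0.005, -0.097, -0.995], [-1.0, 0.022, 0.003]]
ft_force: [-1.3, 0.0, 0.7]
finger_gap: 0.0
clock: 22.9
eef_pos: [0.4755, -0.0974, 0.1059]
eef_rot: [[0.02, 0.995, -0.097], [-0.005, -0.097, -0.995], [-1.0, 0.021, 0.003]]
ft_force: [-1.6, -0.1, -0.8]
finger_gap: -0.001
clock: 23.15
eef_pos: [0.4811, -0.0977, 0.1054]
eef_rot: [[0.013, 0.995, -0.096], [-0.004, -0.096, -0.995], [-1.0, 0.013, 0.002]]
ft_force: [-24.9, -0.1, 14.5]
finger_gap: 0.002
clock: 23.4
eef_pos: [0.4809, -0.0977, 0.1053]
eef_rot: [[-0.003, 0.995, -0.095], [-0.002, -0.095, -0.995], [-1.0, -0.002, 0.002]]
ft_force: [-22.7, -1.6, 20.5]
finger_gap: -0.003
```

Hit the end stop (force rises to 25 N at 0.481). Back off, rise, and check everything once more.

```bash
python3 -m inch '0 -15 0 0 0 0; 0 -30 0 0 0 0; -30 -30 0 0 0 0; -50 0 0 0 0 0; -55 0 0 0 0 0; -40 0 -10 0 0 0; 0 0 0 0 0 0; 0 0 0 0 0 0'; python3 - <<'E'
from h import *
p,d=imaging.grab_frame('scene');np.savez('pics/s7.npz',p=p,d=d)
cv2.imwrite('pics/s7.png',cv2.resize(p[130:300,220:420],None,fx=4,fy=3.5,interpolation=cv2.INTER_CUBIC))
E
```

```text
clock: 24.4
eef_pos: [0.4056, -0.0802, 0.2869]
eef_rot: [[0.002, 0.995, -0.096], [-0.003, -0.096, -0.995], [-1.0, 0.002, 0.003]]
ft_force: [-0.8, -0.3, 0.4]
finger_gap: 0.006
```

View pics/s7.png

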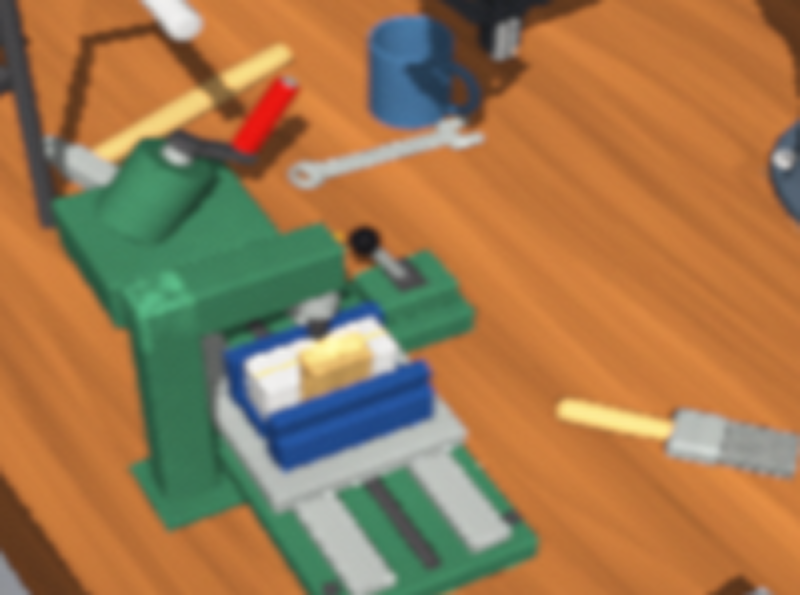

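The lever now leans away from the robot (knob (365,240), base (405,270)), the wedge stands in the slot, the punch is over the blank, the crank is back at its start angle after two turns, and the arm is clear. Handing in.

```bash
python3 -c "from rig import order; print(order.finish_job())"
```

```text
the job is handed in; nothing more can be done
None
```

The whole job is done and handed in at about 24.5 s of the 72 s allowed; the hand-in gives no verdict.

- **Wedge:** I gripped it by its 45 mm width and pressed it down beside the blank until it stopped, with 44–52 N at the wrist. Its top then measured about 0.150–0.152 m. That puts its centre roughly 49 mm above the pocket floor, inside the limit.
- **Crank:** I wound it two turns clockwise with the tool leaning along the grip, then released the grip. A close wrist picture put the blank's centre line 2.7 mm short of the punch point along y and 0.2 mm off in x, within the 7 mm allowed. I did not correct the 2.7 mm.
- **Lock lever:** I pushed it away from the robot until it hit its stop at about 25 N. The last picture shows it fully over.
- **Other checks:** The last picture shows the arm clear of everything. The hammer, spanner, brush and mug in that view look where they were. The shim, offcut and tin were outside it, and I went near the shim only when lifting the wedge from the rack.

**Disagreement:** a coarse reading from the scene camera had suggested 10 mm more travel. I put that down to its low resolution and trusted the close wrist view.

**Change on the way:** my first hand roll at the crank brought joint 6 near its limit, so I turned the tool 70° about its own axis before gripping.

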